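Slide a plank out to the overhang gauge and hold it for sawing

ROBOT

A 6-joint arm with a two-finger parallel gripper is mounted at the origin on the work surface. World frame = base frame: x ahead of the robot, y to its left, z up, the work surface at z = 0. Lengths are in m, angles in rad, forces in N, time in s.
With the tool pointing down it reaches from about 0.275 to 0.975 m from the base axis. Payload 8.4 kg.
Tool frame: the origin (TCP) lies at the very end of the fingers, on their centre line; the grasp point (between the pads) lies 19 mm behind it; z points along the fingers, y is the direction in which the jaws open and shut (so a half turn about z gives the same grasp; the last joint's range is limited). The gripper opens to 92 mm and grips with 3 to 60 N. Pads are 20 mm wide; open, the fingers measure 128 mm over their backs; the gripper's body (75 mm by 189 mm) begins 69 mm behind the grasp point.
Start: joints at [1.198, 0.353, 1.633, -0, 1.155, -0.002], TCP at [0.226, 0.583, 0.215] pointing down, gripper open.
Joint ranges: [-2.63, 2.63], [-0.92, 2.1], [0.06, 2.66], [-1.3, 4.44], [0, 2.69], [-3.02, 3.02]. Speed limits (rad/s): [2.22, 2.22, 2.79, 3.14, 3.14, 3.14].

INTERFACE

Orientations are given as a unit quaternion [x, y, z, w].
In Python, from rig import robot gives the robot as it stands.
- The arm moves only by the shell command python3 -m jog 'ROWS'. ROWS is a JSON object of lists of equal length, an entry for each row: "translation": the shift along the tool's x, y, z in mm, a list of three; "delta_rot": the turn, a rotation vector about the tool's x, y, z in rad, a list of three; "claw": the opening, from -1 (shut) to 1 (fully open), so that 0 is half open. A call has 1 to 12 rows; each row shifts and turns the commanded pose from where the row before left it, along the tool's axes as they then stand; what a row does not reach is not made up. A row lasts 1/12 s, in which the tool goes at most 41.7 mm and 7.16 degrees, less where a joint would pass 70% of its speed; a pose out of reach is approached as far as the arm can. A call with a gripper value outside its range is refused whole. The fingers move at their own pace and stop on an object; the grip force is fixed at half the most. Time passes only in rows, so rows that do not move let the fingers close. It gives the time, the measured TCP pose, the force and the opening at its end, in the units of the state.
- robot.observe(): the state, without advancing time (a new reading comes with each control period).
- robot.get_image(name): name is "side" or "top"; returns a dict with "img" (384x512x3 uint8, blue, green, red), "fov_y" (degrees; the focal length in pixels is half the picture's height over the tangent of half this angle, whatever the lens; pixels are square), "cx", "cy" (the principal point, pixels), "position" and "attitude" of the camera in the world. Camera axes: x right, y up, looking along -z (the intrinsics and any distortion apply to the point x, -y, -z); pixel columns grow to the right and rows downward; lengths in m; the calibration is good to about 2 mm. A picture is of the moment at which its call begins. There is no depth.
- robot.sign_off(): hands the job in, once; it reports no verdict.
The state is a dict: "time": time; "qpos": joint angles; "joint_vel": joint speeds; "tau": joint torques, N m; "eef_pos": TCP position; "tool_rot": TCP orientation; "force": force on the tool from outside, world axes, zero at the start; "torque": the same for the moment, N m; "gripper_width": finger opening in m.
Only numpy, scipy, OpenCV 4.12 (cv2) and the standard library are available. Lean on these libraries where they do the work, as an engineer would, in place of code of your own. Each camera call takes 0.05 s, during which the arm holds its last target.

TASK

Get the plank ready for sawing: first take the tape measure off it and put it in the low orange tray. Then slide the plank, flat on its grey block and without lifting it or letting it tip, out past the block's black edge until its blue end is level with the red pointer of the overhang gauge, straight along the block and not touching the gauge. More than half of it then hangs out, so finish while still gripping the plank, holding it still and level; leave everything else on the bench where it is.

Things in the scene. Friction and masses are not known exactly. Their poses are not given: they have to be found in the camera images.
- block: fixed grey support block, 100 (x) x 220 (y) x 60 mm high, smooth flat top, no fence. Origin: centre of its underside, on the bench. Its own +y is the outward direction; its outer edge, marked by a black strip, is the face at +110 mm along its y. Position and heading vary.
- plank: loose light-wood plank, 50 mm wide (own x) x 320 mm long (own y) x 28 mm thick, about 0.27 kg (varies by a third), evenly heavy, lying loose on top of the block (underside 60 mm above the bench), roughly along the block's y. Origin: centre of its underside. The end at its +y is dipped in blue paint and points outward; the other (tail) end sticks out behind the block at the start. It can be gripped across its 50 mm width from above. It slides with wood-like friction.
- plank_end (a point): middle of the top edge of the plank's blue outer end: 160 mm along the plank's +y from its origin, on its top face (28 mm above its underside).
- gauge: fixed overhang gauge: dark steel foot 60 x 60 x 12 mm, a 12 mm steel post 99 mm high in all with a black cap, and a red pointer bar 5 mm wide (y) and 6 mm high that points to its own -x, towards the plank's path. Origin: centre of its foot's underside. Its axes are parallel to the block's. It stands on the block's +x side, 95 mm from the block's centre line.
- gauge_mark (a point): tip of the red pointer, 88 mm above the bench (the height of the plank's top), 45 mm from the block's centre line, so 20 mm beside a centred plank. Same axes as the block. The plank's blue end must come level with it along the block's y; it lies 180 to 205 mm outside the block's outer edge.
- tape: loose closed tape measure standing on the plank, grey case with green round sides: 34 mm thick (own x), 62 mm long (own y), 58 mm high, 0.18 kg. Origin: centre of its underside. Its length lies roughly along the plank; grip it across the 34 mm thickness from above.
- bin: fixed empty orange tray, open on top, 120 (x) x 150 (y) x 35 mm high, walls and floor 5 mm. Origin: centre of its underside. A grey tray of the same size, with screws and nuts in it, is not the one meant; the two may change sides.
- glue: bystander: loose white bottle with red cap, 56 mm across, 160 mm high; origin centre of underside. Leave alone.
- jar: bystander: loose glass jar with steel cap, 66 mm across, 80 mm high; origin centre of underside. Leave alone.
- roll: bystander: loose roll of paper standing upright, 100 mm across, 120 mm high; origin centre of underside. Leave alone.
- brush: bystander: loose hand brush lying on the bench; origin centre of underside. Leave alone.
- driver: bystander: loose screwdriver with green handle lying on the bench; origin centre of underside. Leave alone.
- offcut: bystander: loose plywood offcut 90 x 70 x 18 mm lying on the bench; origin centre of underside. Leave alone.
There are look-alikes about, which are no part of the job. Leave any brown or yellow look-alike of the tape alone.

How it is judged:
On the way, in this order (a step that is already met when the one before it is completed fails the run):
1. the tape measure rests, let go, in the orange tray (x of tape in the frame of bin between -0.055 and 0.055 m and y of tape in the frame of bin between -0.07 and 0.07 m and z of tape in the frame of bin below 0.045 m and contact force between tape and bin above 0.3 N and contact force between tape and the fingers below 0.1 N and linear speed of tape below 0.03 m/s), for 0.2 s.
2. the plank's blue end is level with the red pointer, the plank flat on the block and held (y of plank_end in the frame of gauge_mark between -0.007 and 0.007 m and angle between the y axis of plank and the y axis of block, either way round below 0.12 rad and angle between plank's own z axis and vertical below 0.05 rad and z of plank in the frame of block between 0.055 and 0.066 m and x of plank in the frame of block between -0.035 and 0.035 m and contact force between plank and the fingers above 1 N and contact force between plank and gauge below 0.3 N and linear speed of plank below 0.02 m/s), for 0.3 s.
At the end, for the whole second after the job is handed in: Blue end within 7 mm of the pointer along the block; plank within 0.12 rad and 35 mm of the block's centre line, flat on it (0.05 rad, 5 mm), still, held by the fingers with over 1 N, off the gauge; tape measure let go, at rest in the orange tray (all of step 1 and all of step 2); the arm keeps its last pose, push and grip.
It fails at once if the plank tips or is tilted by more than 0.2 rad (angle between plank's own z axis and vertical above 0.2 rad).
It fails at once if the plank is lifted more than 20 mm off the block (z of plank in the frame of block above 0.08 m).
It fails at once if a bystander is moved by more than 40 mm (distance of any of glue, jar, roll, brush, driver, offcut from where it was at the start of the episode above 0.04 m).
It also fails if it takes over 53 s, if anything falls off the work surface, if the arm or the gripper's body presses on something with over 40 N, if the wrist force passes 120 N, or if a joint passes its speed limit or range.

## Working session

There is one attempt and no reset: what is moved stays moved. The work goes in short steps, Python scripts to look and compute and a shell command to move; the robot and the scene stay as the last step left them, time stands still between calls to the robot, and variables do not carry over. Pictures are saved under pics/ and viewed, and the job is handed in when it is done.

```bash
mkdir -p pics; ls
cat > h.py <<'E'
from rig import robot
import numpy as np, cv2
from scipy.spatial.transform import Rotation as R
def snap(tag):
    out={}
    for n in("side","top"):
        d=robot.get_image(n); cv2.imwrite(f"pics/{tag}_{n}.png",d["img"]); out[n]=d
    np.save(f"pics/{tag}.npy",out,allow_pickle=True); return out
E
python3 - <<'E'
from h import *
o=snap("a")
for n,d in o.items(): print(n,{k:v for k,v in d.items() if k!="img"})
print(robot.observe())
E
```

```text
pics
side {'fov_y': 42.805339162146694, 'cx': 253.440592818026, 'cy': 184.54163614764613, 'position': array([-0.30997236, -1.0389835 ,  1.34880733]), 'attitude': array([ 0.37729969, -0.13659183, -0.31887973,  0.85866369])}
top {'fov_y': 43.42088049972154, 'cx': 258.55377666252156, 'cy': 187.7100183423934, 'position': array([ 0.24434095, -0.02859558,  1.74524612]), 'attitude': array([ 0.07031912, -0.07099472, -0.69325011,  0.71373612])}
{'time': 0.1, 'qpos': array([ 1.19758812e+00,  3.53581098e-01,  1.63402937e+00, -8.09576578e-07,
        1.15521861e+00, -2.40463871e-03]), 'joint_vel': array([ 0.00054371, -0.00102693, -0.00122592,  0.00158267, -0.00043307,
        0.00017021]), 'tau': array([-3.74809215e-04, -5.94909811e+01, -3.34931803e+01,  6.99037942e-02,
        1.84481515e-02, -2.37042394e-05]), 'eef_pos': array([0.22632162, 0.5821152 , 0.2139504 ]), 'tool_rot': array([ 1.84341252e-01,  9.82862107e-01, -6.07409142e-04, -1.15058869e-04]), 'force': array([-0.09267316, -0.27383601, -0.10825442]), 'torque': array([-0.04754235,  0.02303631, -0.02068642]), 'gripper_width': 0.09178747028609964}
```

View pics/a_side.png

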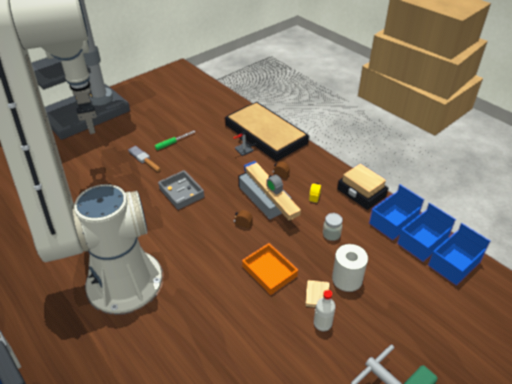

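View pics/a_top.png

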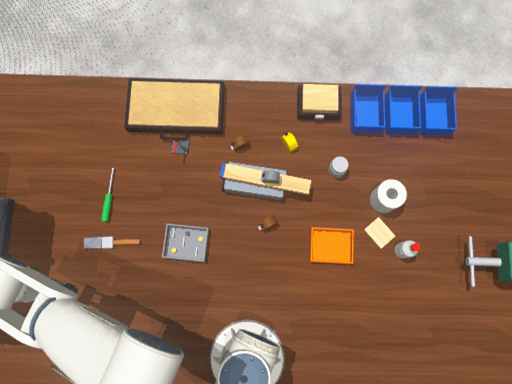

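Run:
```python
import cv2
t=cv2.imread("pics/a_top.png"); s=cv2.imread("pics/a_side.png")
cv2.imwrite("pics/c1.png",cv2.resize(t[125:215,160:325],None,fx=4.8,fy=4.8,interpolation=cv2.INTER_CUBIC))
cv2.imwrite("pics/c2.png",cv2.resize(s[120:230,210:340],None,fx=5,fy=5,interpolation=cv2.INTER_CUBIC))
```

```text
(no output)
```

View pics/c1.png

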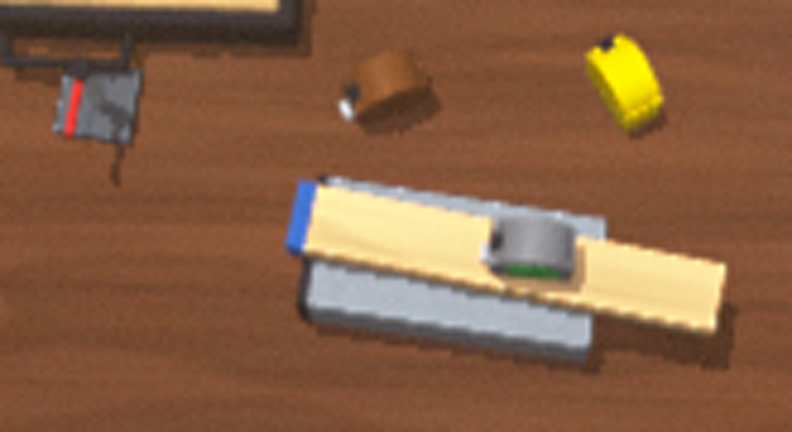

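View pics/c2.png

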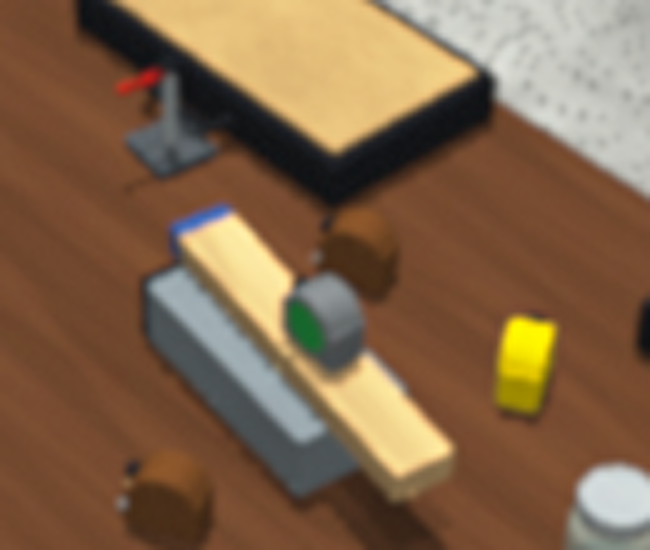

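```bash
cat >> h.py <<'E'
def K(d):
    f=d["img"].shape[0]/2/np.tan(np.radians(d["fov_y"])/2); return f
def proj(d,P):
    q=R.from_quat(d["attitude"]).inv().apply(np.atleast_2d(P)-d["position"])
    f=K(d); return np.c_[d["cx"]+f*q[:,0]/-q[:,2], d["cy"]+f*q[:,1]/q[:,2]]
def back(d,uv,z):
    uv=np.atleast_2d(uv).astype(float); f=K(d)
    r=np.c_[(uv[:,0]-d["cx"])/f,-(uv[:,1]-d["cy"])/f,-np.ones(len(uv))]
    r=R.from_quat(d["attitude"]).apply(r); return d["position"]+r*((z-d["position"][2])/r[:,2])[:,None]
def load(t): return np.load(f"pics/{t}.npy",allow_pickle=True).item()
def crop(uv,o,s): return (np.atleast_2d(uv)+.5)/s-.5+np.array(o)
def box(x,y,th,z0,lx,ly,h,cx=0,cy=0):
    c=np.array([[sx*lx/2+cx,sy*ly/2+cy] for sx,sy in((-1,-1),(1,-1),(1,1),(-1,1))])
    c=c@np.array([[np.cos(th),-np.sin(th)],[np.sin(th),np.cos(th)]]).T+[x,y]
    return np.r_[np.c_[c,np.full(4,z0)],np.c_[c,np.full(4,z0+h)]]
ED=[(0,1),(1,2),(2,3),(3,0),(4,5),(5,6),(6,7),(7,4),(0,4),(1,5),(2,6),(3,7)]
def over(d,boxes,o,wh,s,fn):
    im=cv2.resize(d["img"][o[1]:o[1]+wh[1],o[0]:o[0]+wh[0]],None,fx=s,fy=s,interpolation=cv2.INTER_CUBIC)
    for b,c in boxes:
        p=((proj(d,b)-o+.5)*s-.5).round().astype(int)
        for i,j in ED: cv2.line(im,tuple(map(int,p[i])),tuple(map(int,p[j])),c,1)
    cv2.imwrite(fn,im)
E
python3 - <<'E'
from h import *
o=load("a"); t=o["top"]; s=o["side"]
ob=robot.observe(); print("tcp px",proj(t,ob["eef_pos"]),proj(s,ob["eef_pos"]))
T=lambda p,z:print(back(t,crop(p,(160,125),4.8),z)[:,:2].round(4).tolist())
S=lambda p,z:print(back(s,crop(p,(210,120),5),z)[:,:2].round(4).tolist())
print("plank top");T([(303,182),(288,250),(726,264),(718,322)],.088)
S([(232,208),(173,232),(452,450),(395,478)],.088)
print("block top");T([(325,180),(605,217),(306,312),(590,345)],.06)
S([(146,285),(302,442)],.06)
print("gauge tip");T([(71,135)],.088);S([(118,87)],.088)
print("gauge foot");T([(85,70),(140,70),(130,142),(55,133)],.012);
print("tape top");T([(495,222),(573,225),(572,258)],.146)
print("bin");print(back(t,[(312,228),(354,229),(354,265),(310,263)],.035)[:,:2].round(4).tolist())
print(back(s,[(269,246),(298,270),(277,291),(243,265)],.035)[:,:2].round(4).tolist())
E
```

```text
tcp px [[ 60.02357938 285.68830349]] [[ 91.09737572 125.23008729]]
plank top
[[0.6679, 0.1042], [0.6161, 0.113], [0.6151, -0.2085], [0.5716, -0.203]]
[[0.6712, 0.1019], [0.6166, 0.1102], [0.6137, -0.2066], [0.5635, -0.1999]]
block top
[[0.6771, 0.09], [0.6547, -0.1207], [0.5757, 0.0999], [0.557, -0.1113]]
[[0.5798, 0.1002], [0.5564, -0.1098]]
gauge tip
[[0.6986, 0.2775]]
[[0.7025, 0.2863]]
gauge foot
[[0.7722, 0.284], [0.7735, 0.2412], [0.7152, 0.2456], [0.7207, 0.3041]]
tape top
[[0.6278, -0.038], [0.6273, -0.0934], [0.6033, -0.0932]]
bin
[[0.4507, -0.2196], [0.4514, -0.3691], [0.3247, -0.3678], [0.3272, -0.2134]]
[[0.4464, -0.2273], [0.4501, -0.3675], [0.3408, -0.3832], [0.3251, -0.2318]]
```

```bash
cat > ov.py <<'E'
from h import *
import sys
def run(tag,bl,pl,tp,gy,pre):
    o=load(tag)
    Rb=np.array([[np.cos(bl[2]),-np.sin(bl[2])],[np.sin(bl[2]),np.cos(bl[2])]])
    g=Rb@[.095,gy]+bl[:2]
    bx=[(box(*bl,0,.1,.22,.06),(0,255,255)),(box(*pl,.06,.05,.32,.028),(0,0,255)),
      (box(*g,bl[2],0,.06,.06,.012),(255,255,0)),
      (box(*(Rb@[.07,gy]+bl[:2]),bl[2],.085,.05,.005,.006),(255,0,255))]
    if tp is not None: bx.append((box(*tp,.088,.034,.062,.058),(255,0,0)))
    over(o["top"],bx,(160,125),(165,90),4.8,f"pics/{pre}_t.png")
    over(o["side"],bx,(210,120),(130,110),5,f"pics/{pre}_s.png")
E
python3 - <<'E'
from ov import *
run("a",(.6165,-.0105,-.105),(.6165,-.049,-.17),(.609,-.063,-.17),.297,"o1")
E
```

```text
(no output)
```

View pics/o1_t.png

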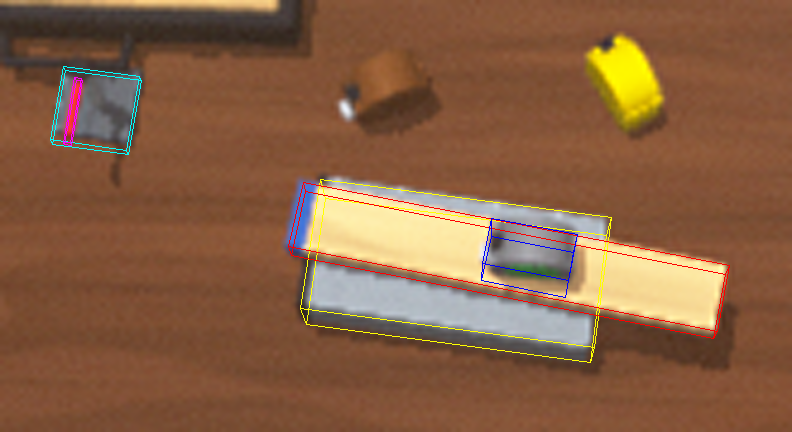

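View pics/o1_s.png

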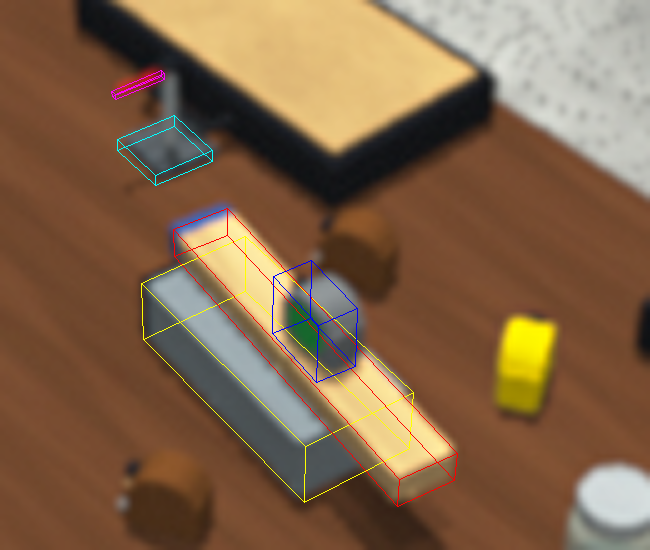

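Run:
```python
from h import *
o=load("a");
for n,oo,w,s,f in(("top",(255,163),(35,25),22,"z1"),("side",(260,165),(32,36),16,"z2")):
    im=o[n]["img"][oo[1]:oo[1]+w[1],oo[0]:oo[0]+w[0]]
    cv2.imwrite(f"pics/{f}.png",cv2.resize(im,None,fx=s,fy=s,interpolation=cv2.INTER_CUBIC))
```

```text
(no output)
```

View pics/z1.png

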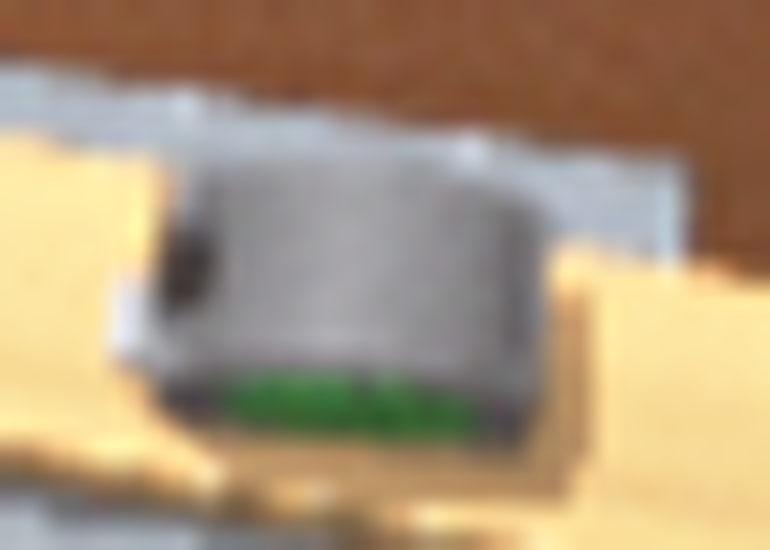

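View pics/z2.png

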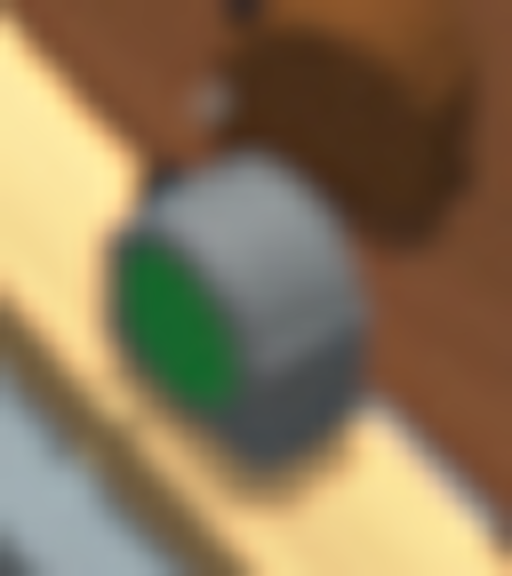

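Run:
```python
from ov import *
o=load("a"); t=o["top"];s=o["side"]
T=lambda p,z:print(back(t,crop(p,(255,163),22),z)[:,:2].round(4).tolist())
S=lambda p,z:print(back(s,crop(p,(260,165),16),z)[:,:2].round(4).tolist())
T([(165,410),(525,450)],.088);T([(350,158),(350,365)],.146)
S([(265,475),(365,400)],.088)
S([(160,195),(265,155)],.146)
run("a",(.617,-.0095,-.105),(.617,-.0475,-.17),(.617,-.064,-.12),.296,"o2")
for p in((165,410),(525,450)):pass
```

```text
[[0.6044, -0.0368], [0.5996, -0.0945]]
[[0.6326, -0.0641], [0.5998, -0.0649]]
[[0.6028, -0.0915], [0.6377, -0.0881]]
[[0.6055, -0.0506], [0.6332, -0.0562]]
```

View pics/o2_t.png

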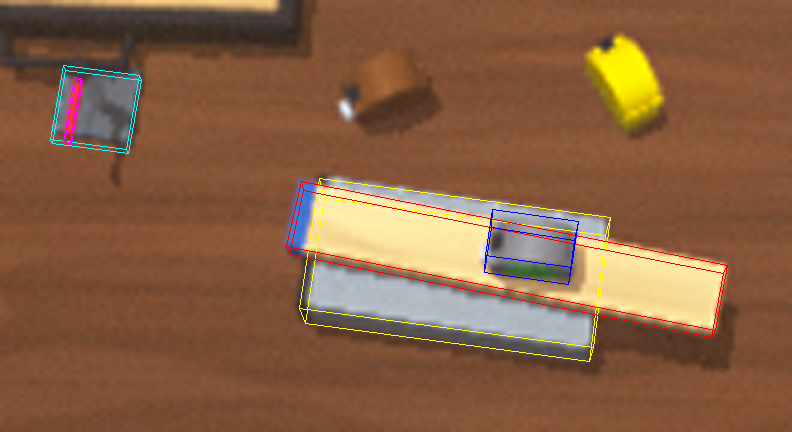

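View pics/o2_s.png

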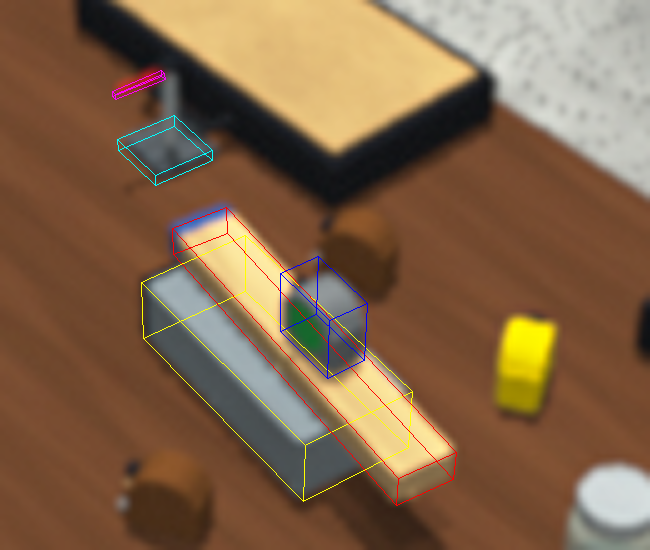

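```bash
python3 -m jog '{"translation":[[-30,-23,0],[-30,-23,0],[-30,-23,0],[-30,-23,0],[-30,-23,0],[-30,-23,0],[-30,-23,0],[-30,-23,0],[-30,-23,0],[-30,-23,0]],"delta_rot":[[0,0,0],[0,0,0],[0,0,0],[0,0,0],[0,0,0],[0,0,0],[0,0,0],[0,0,0],[0,0,0],[0,0,0]],"claw":[1,1,1,1,1,1,1,1,1,1]}'
python3 -m jog '{"translation":[[-30,-23,0],[-30,-23,0],[-30,-23,0],[-30,-23,0],[-30,-23,0],[-30,-23,0],[-30,-23,0],[-30,-23,0],[-30,-23,0],[-28,-23,0],[0,0,0]],"delta_rot":[[0,0,0],[0,0,0],[0,0,0],[0,0,0],[0,0,0],[0,0,0],[0,0,0],[0,0,0],[0,0,0],[0,0,0],[0,0,0.12]],"claw":[1,1,1,1,1,1,1,1,1,1,1]}'
python3 -m jog '{"translation":[[0,0,0],[0,0,0],[0,0,0],[0,0,0],[0,0,0],[0,0,0],[0,0,0],[0,0,0],[0,0,0],[0,0,0],[0,0,0]],"delta_rot":[[0,0,0.118],[0,0,0.118],[0,0,0.118],[0,0,0.118],[0,0,0.118],[0,0,0.118],[0,0,0.118],[0,0,0.118],[0,0,0.118],[0,0,0.118],[0,0,0]],"claw":[1,1,1,1,1,1,1,1,1,1,1]}'
```

```text
time: 0.93
eef_pos: [0.4232, 0.2577, 0.2145]
tool_rot: [0.184, 0.983, -0.0, -0.0]
force: [0.2, 1.1, -0.4]
gripper_width: 0.0918
time: 1.85
eef_pos: [0.6196, -0.0682, 0.2142]
tool_rot: [0.242, 0.97, -0.001, 0.001]
force: [-0.7, 0.1, -0.6]
gripper_width: 0.0922
time: 2.77
eef_pos: [0.6169, -0.0629, 0.2142]
tool_rot: [0.743, 0.669, -0.0, -0.0]
force: [-0.1, -0.1, 0.1]
gripper_width: 0.0917
```

Run:
```python
from h import *
o=snap("b")
for n,oo,w,s in(("top",(205,130),(130,90),5),("side",(210,80),(130,130),4.5)):
    im=o[n]["img"][oo[1]:oo[1]+w[1],oo[0]:oo[0]+w[0]]
    cv2.imwrite(f"pics/b_{n}c.png",cv2.resize(im,None,fx=s,fy=s,interpolation=cv2.INTER_CUBIC))
```

```text
(no output)
```

View pics/b_sidec.png

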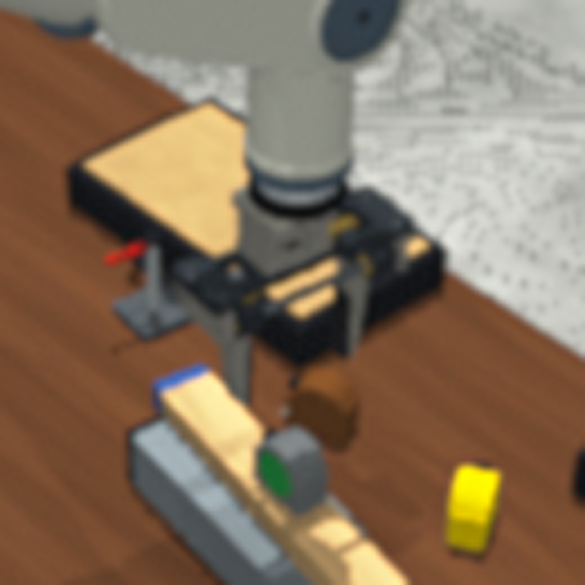

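View pics/b_topc.png

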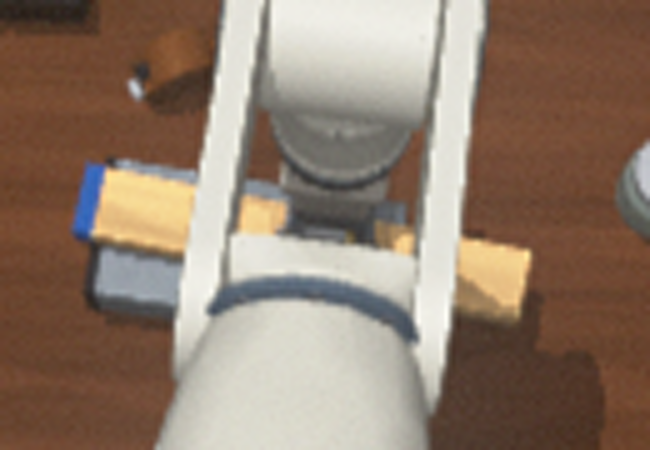

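```bash
python3 -m jog '{"translation":[[0,0,28],[0,0,28],[0,0,28],[0,0,20],[0,0,10],[0,0,0]],"delta_rot":[[0,0,0],[0,0,0],[0,0,0],[0,0,0],[0,0,0],[0,0,0]],"claw":[1,1,1,1,1,1]}'
python3 -m jog '{"translation":[[0,0,0],[0,0,0],[0,0,0],[0,0,0],[0,0,0],[0,0,0],[0,0,0],[0,0,0]],"delta_rot":[[0,0,0],[0,0,0],[0,0,0],[0,0,0],[0,0,0],[0,0,0],[0,0,0],[0,0,0]],"claw":[-1,-1,-1,-1,-1,-1,-1,-1]}'
```

```text
time: 3.37
eef_pos: [0.6155, -0.0627, 0.0982]
tool_rot: [0.741, 0.672, -0.001, -0.002]
force: [-1.2, -0.0, 0.6]
gripper_width: 0.0917
time: 4.03
eef_pos: [0.6172, -0.0629, 0.1007]
tool_rot: [0.742, 0.671, 0.0, 0.0]
force: [0.2, -0.6, 0.2]
gripper_width: 0.0407
```

```bash
python3 -m jog '{"translation":[[0,0,0],[0,0,0],[0,0,0],[0,0,0]],"delta_rot":[[0,0,0],[0,0,0],[0,0,0],[0,0,0]],"claw":[-1,-1,-1,-1]}'
python3 -m jog '{"translation":[[0,0,-10],[0,0,-20],[0,0,-30],[0,0,-30],[0,0,-10],[0,0,0]],"delta_rot":[[0,0,0],[0,0,0],[0,0,0],[0,0,0],[0,0,0],[0,0,0]],"claw":[-1,-1,-1,-1,-1,-1]}'
python3 - <<'E'
from ov import *
o=load("a")
bx=[(box(.388,-.295,0,0,.12,.15,.035),(0,255,0))]
over(o["top"],bx,(290,200),(150,90),5,"pics/bin_t.png");over(o["side"],bx,(225,220),(130,110),5,"pics/bin_s.png")
E
```

```text
time: 4.37
eef_pos: [0.6172, -0.0629, 0.1007]
tool_rot: [0.742, 0.671, 0.0, 0.0]
force: [0.3, -0.4, 1.2]
gripper_width: 0.0341
time: 4.87
eef_pos: [0.6189, -0.0631, 0.2038]
tool_rot: [0.742, 0.671, 0.002, 0.002]
force: [1.0, 0.5, -1.2]
gripper_width: 0.0342
```

View pics/bin_t.png

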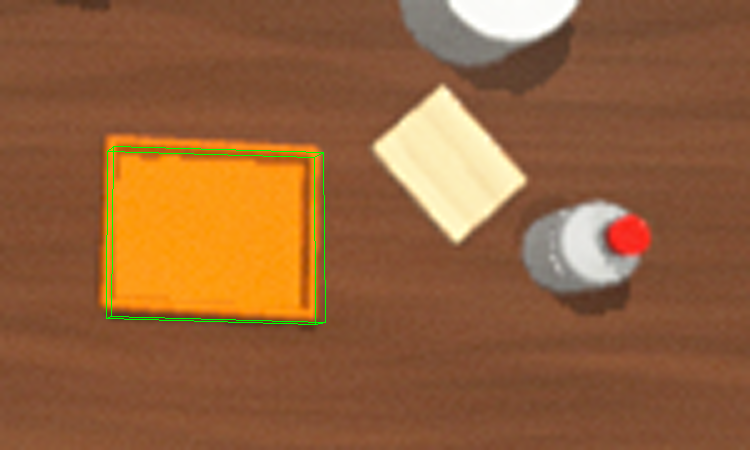

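View pics/bin_s.png

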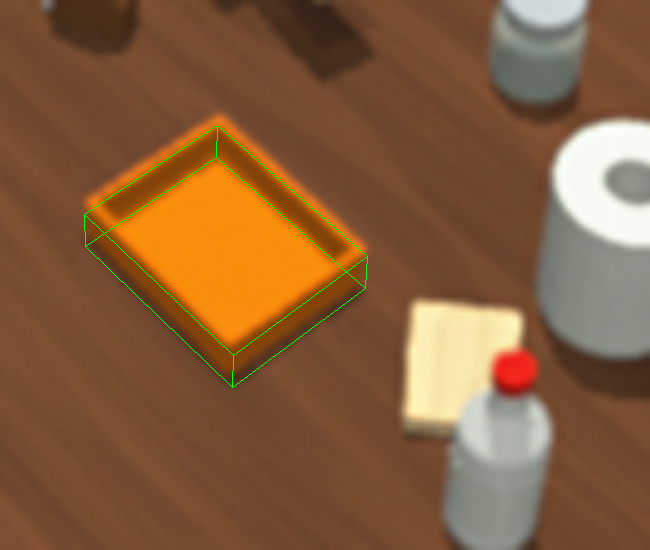

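```bash
python3 -m jog '{"translation":[[-15,-12,0],[-25,-20,0],[-25,-20,0],[-25,-20,0],[-25,-20,0],[-25,-20,0],[-25,-20,0],[-25,-20,0],[-25,-20,0],[-20,-16,0],[-15,-12,0],[0,0,0]],"delta_rot":[[0,0,0],[0,0,0],[0,0,0],[0,0,0],[0,0,0],[0,0,0],[0,0,0],[0,0,0],[0,0,0],[0,0,0],[0,0,0],[0,0,0]],"claw":[-1,-1,-1,-1,-1,-1,-1,-1,-1,-1,-1,-1]}'
python3 -m jog '{"translation":[[0,0,20],[0,0,30],[0,0,30],[0,0,30],[0,0,25],[0,0,15],[0,0,10],[0,0,0]],"delta_rot":[[0,0,0],[0,0,0],[0,0,0],[0,0,0],[0,0,0],[0,0,0],[0,0,0],[0,0,0]],"claw":[-1,-1,-1,-1,-1,-1,-1,-1]}'
python3 - <<'E'
from h import *
o=snap("d")
for n,oo,w,s in(("top",(290,200),(80,80),6),("side",(225,200),(110,110),5)):
    im=o[n]["img"][oo[1]:oo[1]+w[1],oo[0]:oo[0]+w[0]]
    cv2.imwrite(f"pics/d_{n}c.png",cv2.resize(im,None,fx=s,fy=s,interpolation=cv2.INTER_CUBIC))
E
```

```text
time: 5.87
eef_pos: [0.39, -0.2929, 0.1989]
tool_rot: [0.742, 0.67, -0.001, -0.001]
force: [-0.3, -0.8, -1.3]
gripper_width: 0.0342
time: 6.53
eef_pos: [0.3918, -0.29, 0.038]
tool_rot: [0.741, 0.671, -0.0, -0.002]
force: [-0.9, -0.6, -1.7]
gripper_width: 0.0339
```

View pics/d_sidec.png

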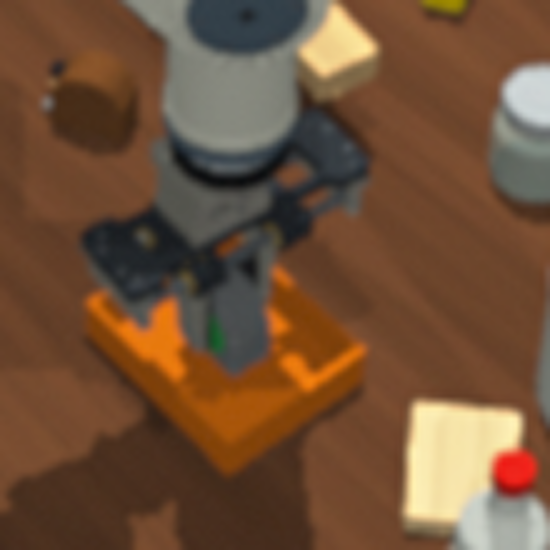

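View pics/d_topc.png

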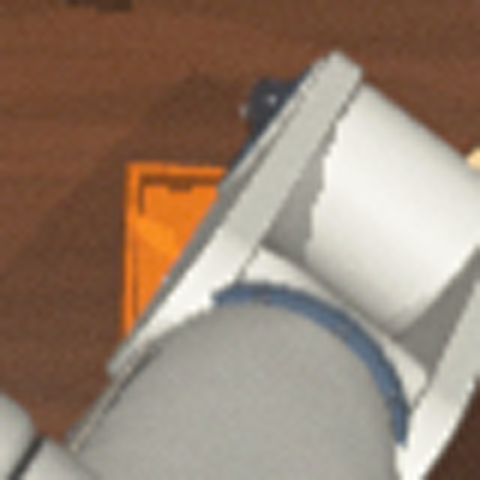

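```bash
python3 -m jog '{"translation":[[0,0,9],[0,0,7],[0,0,4],[0,0,0],[0,0,0]],"delta_rot":[[0,0,0],[0,0,0],[0,0,0],[0,0,0],[0,0,0]],"claw":[-1,-1,-1,-1,-1]}'
```

```text
time: 7.05
eef_pos: [0.3931, -0.2916, 0.0205]
tool_rot: [0.742, 0.671, -0.0, -0.0]
force: [0.5, 0.1, -1.4]
gripper_width: 0.0342
```

Lower 2.5 mm more, then open partly (fingers must stay clear of the tray walls).

```bash
python3 -m jog '{"translation":[[0,0,2.5],[0,0,0],[0,0,0],[0,0,0],[0,0,0],[0,0,0],[0,0,0],[0,0,0]],"delta_rot":[[0,0,0],[0,0,0],[0,0,0],[0,0,0],[0,0,0],[0,0,0],[0,0,0],[0,0,0]],"claw":[-1,-1,-1,0.15,0.15,0.15,0.15,0.15]}'
python3 -m jog '{"translation":[[0,0,-10],[0,0,-20],[0,0,-30],[0,0,-40],[0,0,-40],[0,0,-40],[0,0,0]],"delta_rot":[[0,0,0],[0,0,0],[0,0,0],[0,0,0],[0,0,0],[0,0,0],[0,0,0]],"claw":[0.15,0.15,0.15,0.15,1,1,1]}'
```

```text
time: 7.72
eef_pos: [0.3933, -0.2917, 0.0182]
tool_rot: [0.742, 0.671, 0.0, 0.0]
force: [0.8, 0.1, 0.1]
gripper_width: 0.0529
time: 8.3
eef_pos: [0.3965, -0.2941, 0.2062]
tool_rot: [0.742, 0.671, 0.001, 0.006]
force: [1.3, -0.8, 0.7]
gripper_width: 0.0708
```

Run:
```python
from ov import *
o=snap("e")
run("e",(.617,-.0095,-.105),(.617,-.0475,-.17),None,.296,"e")
for n,oo,w,s in(("side",(225,200),(110,110),5),):
    im=o[n]["img"][oo[1]:oo[1]+w[1],oo[0]:oo[0]+w[0]]
    cv2.imwrite(f"pics/e_{n}c.png",cv2.resize(im,None,fx=s,fy=s,interpolation=cv2.INTER_CUBIC))
```

```text
(no output)
```

View pics/e_sidec.png

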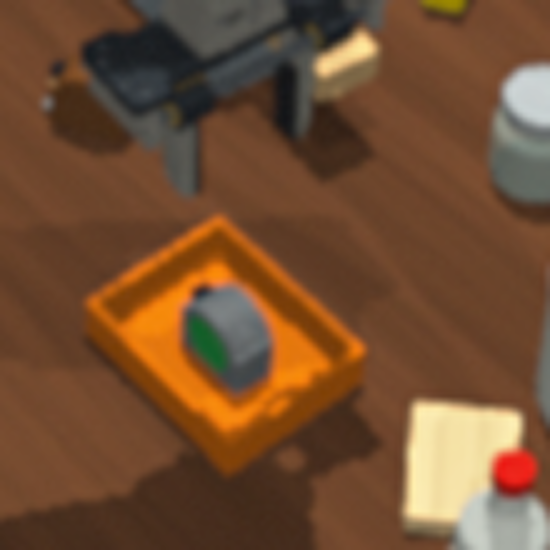

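View pics/e_t.png

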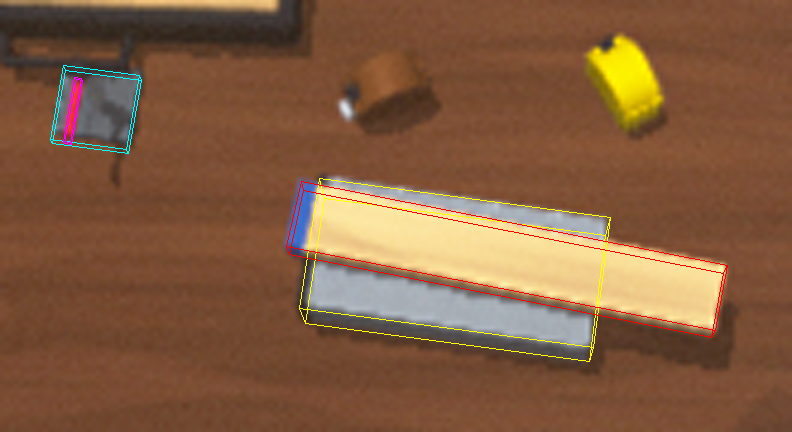

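View pics/e_s.png

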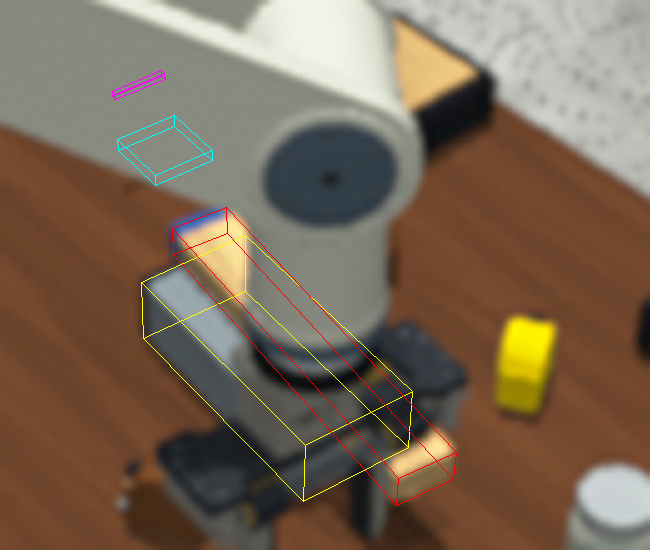

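```bash
python3 -m jog '{"translation":[[15,12,0],[25,20,0],[25,20,0],[25,20,0],[25,20,0],[25,20,0],[25,20,0],[25,20,0],[25,20,0],[25,15,0],[15,5,0],[0,0,0]],"delta_rot":[[0,0,0],[0,0,0],[0,0,0],[0,0,0],[0,0,0],[0,0,0],[0,0,0],[0,0,0],[0,0,0],[0,0,0],[0,0,0],[0,0,0.07]],"claw":[1,1,1,1,1,1,1,1,1,1,1,1]}'
python3 -m jog '{"translation":[[0,0,20],[0,0,30],[0,0,25],[0,0,15],[0,0,10],[0,0,0],[0,0,0]],"delta_rot":[[0,0,0],[0,0,0],[0,0,0],[0,0,0],[0,0,0],[0,0,0],[0,0,0]],"claw":[1,1,1,1,1,1,1]}'
```

```text
time: 9.4
eef_pos: [0.6098, -0.0543, 0.1962]
tool_rot: [0.763, 0.646, -0.001, -0.001]
force: [-0.5, -0.2, -0.3]
gripper_width: 0.0918
time: 9.98
eef_pos: [0.609, -0.0573, 0.0976]
tool_rot: [0.765, 0.644, -0.001, -0.001]
force: [-0.5, 0.4, 0.6]
gripper_width: 0.0918
```

```bash
python3 -m jog '{"translation":[[0,6,0],[0,0,14],[0,0,10],[0,0,6],[0,0,0],[0,0,0]],"delta_rot":[[0,0,0],[0,0,0],[0,0,0],[0,0,0],[0,0,0],[0,0,0]],"claw":[1,1,1,1,1,1]}'
```

```text
time: 10.48
eef_pos: [0.6155, -0.0581, 0.0681]
tool_rot: [0.765, 0.645, -0.0, -0.0]
force: [-0.3, 0.5, 0.4]
gripper_width: 0.0919
```

```bash
python3 -m jog '{"translation":[[0,0,2],[0,0,0],[0,0,0],[0,0,0],[0,0,0],[0,0,0],[0,0,0],[0,0,0],[0,0,0],[0,0,0]],"delta_rot":[[0,0,0],[0,0,0],[0,0,0],[0,0,0],[0,0,0],[0,0,0],[0,0,0],[0,0,0],[0,0,0],[0,0,0]],"claw":[-1,-1,-1,-1,-1,-1,-1,-1,-1,-1]}'
python3 - <<'E'
from ov import *
o=snap("f")
run("f",(.617,-.0095,-.105),(.617,-.0475,-.17),None,.296,"f")
E
```

```text
time: 11.32
eef_pos: [0.6158, -0.0582, 0.0662]
tool_rot: [0.765, 0.644, 0.0, 0.0]
force: [0.4, -0.2, 1.6]
gripper_width: 0.0497
```

View pics/f_s.png

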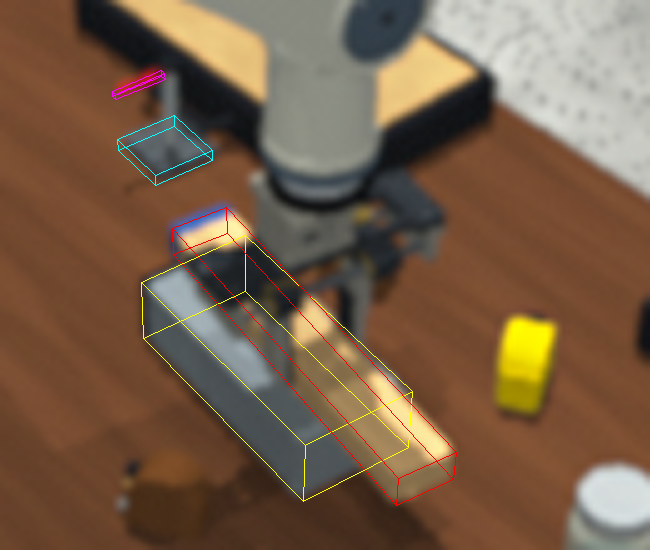

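View pics/f_t.png

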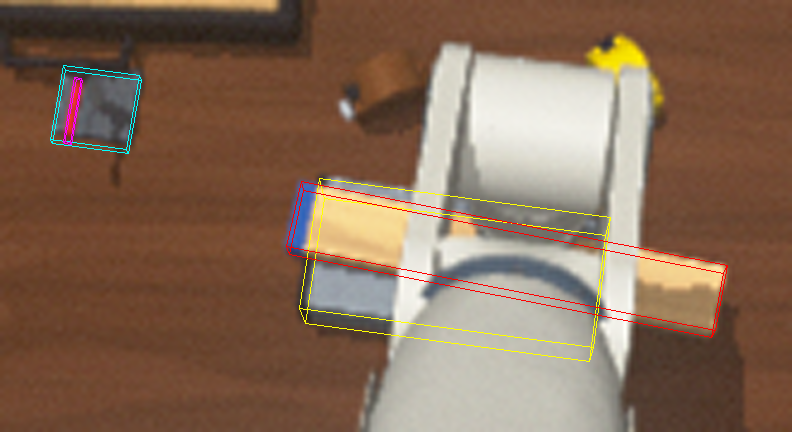

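```bash
python3 -m jog '{"translation":[[0,0,0],[0,0,0],[0,-1,0],[3,-1,0],[6,-1,0],[8,-1,0],[8,0,0],[8,0,0],[8,0,0],[8,0,0],[5,0,0],[0,0,0]],"delta_rot":[[0,0,-0.02],[0,0,-0.02],[0,0,-0.02],[0,0,-0.006],[0,0,0],[0,0,0],[0,0,0],[0,0,0],[0,0,0],[0,0,0],[0,0,0],[0,0,0]],"claw":[-1,-1,-1,-1,-1,-1,-1,-1,-1,-1,-1,-1]}'
python3 - <<'E'
from ov import *
o=snap("g")
ob=robot.observe(); p=ob["eef_pos"]; q=ob["tool_rot"]; a=2*np.arctan2(q[1],q[0])-np.pi/2
pl=(p[0]+.011*-np.sin(a),p[1]+.011*np.cos(a),a); print(pl,R.from_quat(q).as_matrix()[:,2].round(4))
run("g",(.617,-.0095,-.105),pl,None,.296,"g")
E
```

```text
time: 12.42
eef_pos: [0.6175, -0.0021, 0.0662]
tool_rot: [0.743, 0.67, 0.0, -0.0]
force: [0.4, 1.5, 5.0]
gripper_width: 0.0499
(np.float64(0.618648296015435), np.float64(0.008899182403195377), np.float64(-0.10350576600449024)) [ 3.0e-04  1.4e-03 -1.0e+00]
```

View pics/g_s.png

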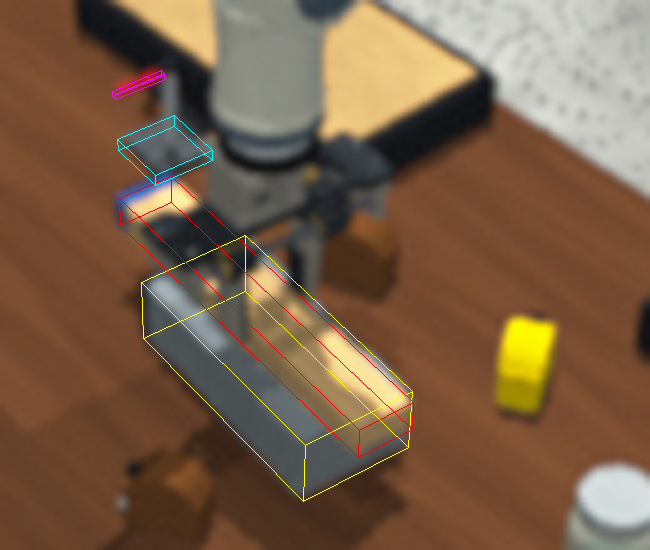

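View pics/g_t.png

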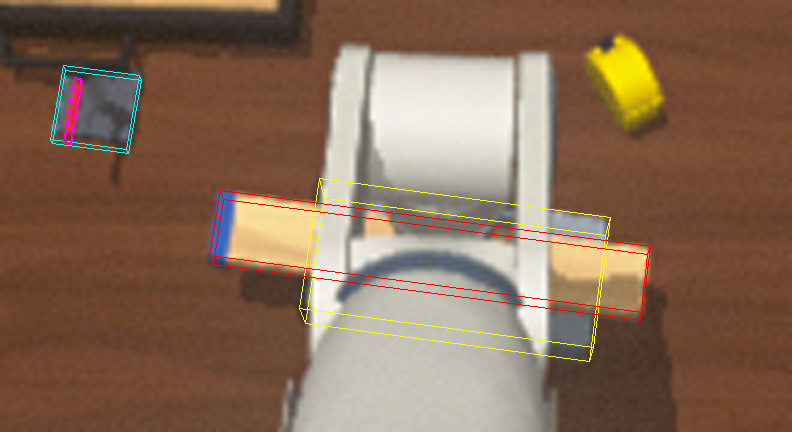

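```bash
python3 -m jog '{"translation":[[4,0,0],[8,0,0],[9,0,0],[10,0,0],[10,0,0],[10,0,0],[10,0,0],[10,0,0],[9,0,0],[6,0,0],[4,0,0],[0,0,0]],"delta_rot":[[0,0,0],[0,0,0],[0,0,0],[0,0,0],[0,0,0],[0,0,0],[0,0,0],[0,0,0],[0,0,0],[0,0,0],[0,0,0],[0,0,0]],"claw":[-1,-1,-1,-1,-1,-1,-1,-1,-1,-1,-1,-1]}'
python3 - <<'E'
from ov import *
o=snap("i")
ob=robot.observe(); p=ob["eef_pos"]; q=ob["tool_rot"]; a=2*np.arctan2(q[1],q[0])-np.pi/2
pl=(p[0]+.011*-np.sin(a),p[1]+.011*np.cos(a),a); print(pl,R.from_quat(q).as_matrix()[:,2].round(4),ob["force"],ob["torque"])
bl=(.617,-.0095,-.105)
run("i",bl,pl,None,.296,"i")
for n,oo,w,s in(("top",(165,130),(60,60),10),("side",(218,125),(60,60),10)):
    im=o[n]["img"][oo[1]:oo[1]+w[1],oo[0]:oo[0]+w[0]]
    cv2.imwrite(f"pics/i_{n}c.png",cv2.resize(im,None,fx=s,fy=s,interpolation=cv2.INTER_CUBIC))
E
```

```text
time: 13.52
eef_pos: [0.6266, 0.0873, 0.0662]
tool_rot: [0.743, 0.67, 0.0, -0.0]
force: [-0.5, -0.0, 5.3]
gripper_width: 0.0502
(np.float64(0.6277444764212379), np.float64(0.09819391747308731), np.float64(-0.1034512697874499)) [ 1.0e-04  1.1e-03 -1.0e+00] [-0.75761067  1.02489961  6.12316869] [0.01978936 0.07327405 0.07091379]
```

View pics/i_sidec.png

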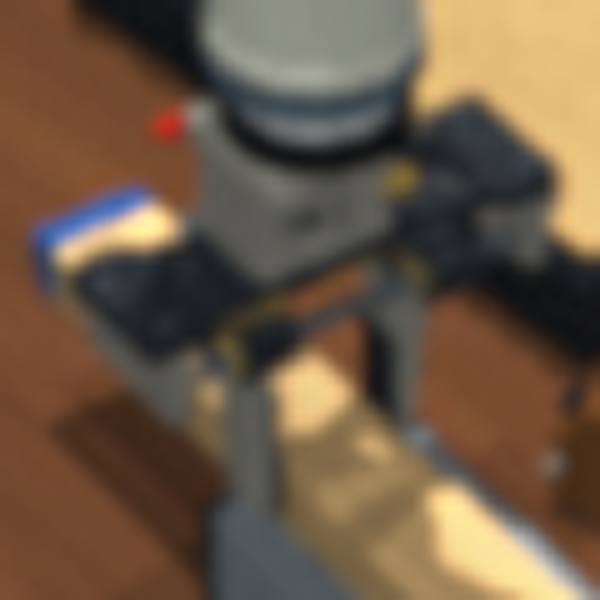

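View pics/i_topc.png

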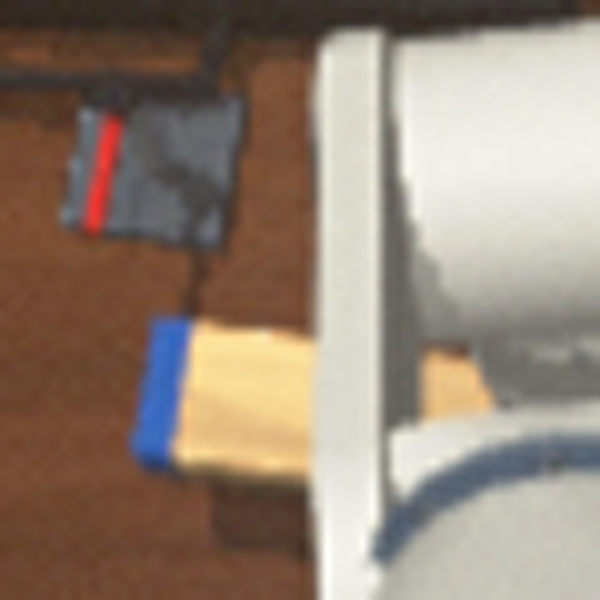

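View pics/i_s.png

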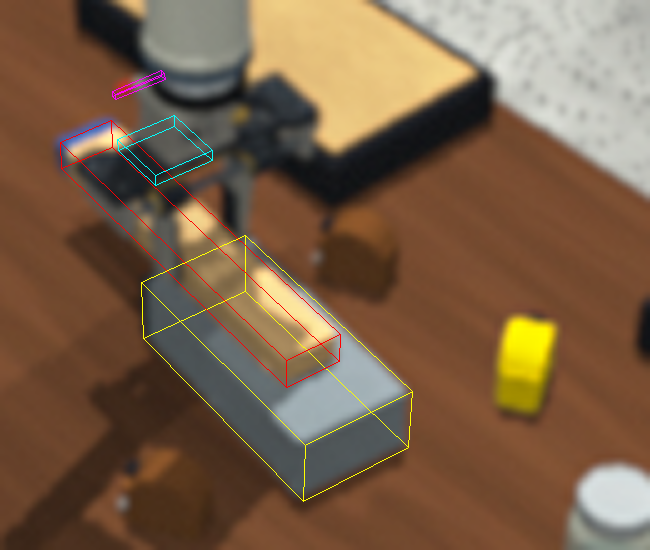

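Run:
```python
from h import *
o=load("i"); a=load("a"); th=-.105
for n,dd in(("top",o),("side",o)):
    d=o[n]; im=d["img"].astype(int); b,g,r=im[...,0],im[...,1],im[...,2]
    reg=np.zeros(b.shape,bool)
    reg[(slice(125,180),slice(160,200)) if n=="top" else (slice(120,165),slice(210,245))]=1
    ia=a[n]["img"].astype(int)
    red=(ia[...,2]-np.maximum(ia[...,0],ia[...,1])).clip(0)*reg*1.0; red[red<60]=0
    v,u=np.nonzero(red); print(n,"red px",list(zip(u,v,red[v,u].astype(int))))
    P=back(d,np.c_[u,v],.090 if n=="top" else .088); yb=(P[:,:2]-[.617,-.0095])@[np.sin(-th),np.cos(th)]; xb=(P[:,:2]-[.617,-.0095])@[np.cos(th),np.sin(th)]
    print(" yb mean",np.average(yb,weights=red[v,u]),"xb",xb.min(),xb.max())
T=lambda n,p,oo,s,z:[((back(o[n],crop(p,oo,s),z)[:,:2]-[.617,-.0095])@np.array([[np.cos(th),-np.sin(th)],[np.sin(th),np.cos(th)]])).round(4).tolist()]
print("end top",T("top",[(152,318),(143,390),(134,458)],(165,130),10,.088))
print("end side",T("side",[(38,240),(85,213),(140,188)],(218,125),10,.088))
print("tip top",T("top",[(93,232)],(165,130),10,.09),"side",T("side",[(155,128)],(218,125),10,.088))
```

```text
top red px [(np.int64(175), np.int64(142), np.int64(101)), (np.int64(176), np.int64(142), np.int64(158)), (np.int64(175), np.int64(143), np.int64(153)), (np.int64(176), np.int64(143), np.int64(175)), (np.int64(175), np.int64(144), np.int64(182)), (np.int64(176), np.int64(144), np.int64(154)), (np.int64(175), np.int64(145), np.int64(195)), (np.int64(176), np.int64(145), np.int64(123)), (np.int64(174), np.int64(146), np.int64(66)), (np.int64(175), np.int64(146), np.int64(195)), (np.int64(176), np.int64(146), np.int64(86)), (np.int64(174), np.int64(147), np.int64(100)), (np.int64(175), np.int64(147), np.int64(181)), (np.int64(174), np.int64(148), np.int64(150)), (np.int64(175), np.int64(148), np.int64(176)), (np.int64(174), np.int64(149), np.int64(183)), (np.int64(175), np.int64(149), np.int64(155)), (np.int64(174), np.int64(150), np.int64(194)), (np.int64(175), np.int64(150), np.int64(124)), (np.int64(173), np.int64(151), np.int64(70)), (np.int64(174), np.int64(151), np.int64(191)), (np.int64(175), np.int64(151), np.int64(103)), (np.int64(173), np.int64(152), np.int64(95)), (np.int64(1
[... 1168 characters left out ...]
(137), np.int64(136)), (np.int64(235), np.int64(137), np.int64(135)), (np.int64(236), np.int64(137), np.int64(113)), (np.int64(237), np.int64(137), np.int64(98)), (np.int64(238), np.int64(137), np.int64(86)), (np.int64(239), np.int64(137), np.int64(64)), (np.int64(233), np.int64(138), np.int64(78)), (np.int64(234), np.int64(138), np.int64(106)), (np.int64(235), np.int64(138), np.int64(97)), (np.int64(236), np.int64(138), np.int64(71))]
 yb mean 0.2999233537200014 xb 0.04958529900184261 0.09285889915085034
end top [[[0.0225, 0.2699], [-0.0039, 0.2687], [-0.0286, 0.2678]]]
end side [[[-0.0286, 0.2652], [-0.0032, 0.2693], [0.0247, 0.2703]]]
tip top [[[0.0503, 0.2955]]] side [[[0.0522, 0.3015]]]
```

```bash
cat > m.py <<'E'
from h import *
th=-.105
def toB(P): return (P[:,:2]-[.617,-.0095])@np.array([[np.cos(th),-np.sin(th)],[np.sin(th),np.cos(th)]])
def bar(n):
    ia=load("a")[n]; im=ia["img"].astype(float); red=(im[...,2]-np.maximum(im[...,0],im[...,1])).clip(0)
    m=np.zeros(red.shape); m[(slice(125,180),slice(160,200)) if n=="top" else (slice(120,165),slice(210,245))]=1
    red=red*m; red[red<25]=0
    pts=[]
    if n=="top":
        for v in range(143,152): w=red[v]; pts.append(((w*np.arange(512)).sum()/w.sum(),v))
    else:
        for u in range(234,241): w=red[:,u]; pts.append((u,(w*np.arange(384)).sum()/w.sum()))
    return toB(back(ia,pts,.0895))
def end(tag,n):
    d=load(tag)[n]; im=d["img"].astype(float); bl=(im[...,0]-im[...,2]); bl[bl<0]=0
    pts=[]
    if n=="top":
        m=bl>60; vs=[v for v in range(150,190) if m[v,160:215].sum()>=3][2:-2]
        for v in vs:
            r=bl[v,150:230]; k=int(np.argmax(r)); h=r[k]/2
            j=k
            while r[j]>h: j-=1
            pts.append((150+j+(h-r[j])/(r[j+1]-r[j]),v))
    return toB(back(d,pts,.088)),pts
if __name__=="__main__":
    import sys
    for n in("top","side"):
        B=bar(n); c=np.polyfit(B[:,0],B[:,1],1); print(n,"bar y at x=.045,0:",np.polyval(c,[.045,0]),"slope",c[0])
    E,p=end(sys.argv[1],"top"); c=np.polyfit(E[:,0],E[:,1],1); print("end slope",c[0],"y at x=0,.045",np.polyval(c,[0,.045]),"xrange",E[:,0].min(),E[:,0].max(),len(E))
E
python3 m.py i
```

```text
top bar y at x=.045,0: [0.2793181 0.2716317] slope 0.1708090042836986
side bar y at x=.045,0: [0.25210272 0.23978788] slope 0.2736632260006373
end slope 0.0006007540513359481 y at x=0,.045 [0.26823677 0.26826381] xrange -0.0201293920818266 0.012860317249338341 10
```

```bash
sed -i 's/red\[red<25\]=0/red=(red-55).clip(0)/' m.py; python3 m.py i
python3 - <<'E'
from m import *
for n in("top","side"): print(bar(n).round(4).tolist())
E
```

```text
top bar y at x=.045,0: [0.29590362 0.29636691] slope -0.010295234868261938
side bar y at x=.045,0: [0.29908271 0.30128412] slope -0.04892025988545792
end slope 0.0006007540513359481 y at x=0,.045 [0.26823677 0.26826381] xrange -0.0201293920818266 0.012860317249338341 10
[[0.0868, 0.2956], [0.083, 0.2954], [0.0793, 0.2952], [0.0756, 0.2953], [0.0717, 0.296], [0.068, 0.296], [0.0643, 0.2958], [0.0606, 0.2956], [0.0569, 0.2956]]
[[0.0556, 0.2992], [0.06, 0.2982], [0.0647, 0.2976], [0.0696, 0.2974], [0.075, 0.2978], [0.0802, 0.2979], [0.0846, 0.2969]]
```

```bash
python3 -m jog '{"translation":[[3,0,0],[5,0,0],[6,0,0],[6,0,0],[4,0,0],[3,0,0],[1,0,0],[0,0,0],[0,0,0],[0,0,0]],"delta_rot":[[0,0,0],[0,0,0],[0,0,0],[0,0,0],[0,0,0],[0,0,0],[0,0,0],[0,0,0],[0,0,0],[0,0,0]],"claw":[-1,-1,-1,-1,-1,-1,-1,-1,-1,-1]}'
python3 - <<'E'
from ov import *
o=snap("k")
ob=robot.observe(); p=ob["eef_pos"]; q=ob["tool_rot"]; a=2*np.arctan2(q[1],q[0])-np.pi/2
pl=(p[0]+.011*-np.sin(a),p[1]+.011*np.cos(a),a); print(pl,R.from_quat(q).as_matrix()[:,2].round(4),ob["force"],ob["torque"])
run("k",(.617,-.0095,-.105),pl,None,.296,"k")
for n,oo,w,s in(("top",(155,130),(60,60),10),("side",(205,110),(60,60),10)):
    im=o[n]["img"][oo[1]:oo[1]+w[1],oo[0]:oo[0]+w[0]]
    cv2.imwrite(f"pics/k_{n}c.png",cv2.resize(im,None,fx=s,fy=s,interpolation=cv2.INTER_CUBIC))
E
python3 m.py k
```

```text
time: 14.45
eef_pos: [0.6293, 0.1143, 0.0662]
tool_rot: [0.743, 0.67, -0.0, -0.0]
force: [-1.0, -2.2, 5.6]
gripper_width: 0.0497
(np.float64(0.6304100886425642), np.float64(0.1252128254702047), np.float64(-0.10353629032515488)) [-4.e-04  1.e-04 -1.e+00] [-0.38787875 -2.51824006  4.995165  ] [-0.65923359  0.11086223 -0.00667276]
top bar y at x=.045,0: [0.29590362 0.29636691] slope -0.010295234868261938
side bar y at x=.045,0: [0.29908271 0.30128412] slope -0.04892025988545792
end slope -0.023479195078407462 y at x=0,.045 [0.29520344 0.29414688] xrange -0.02013762028312207 0.013028918990880892 10
```

View pics/k_sidec.png

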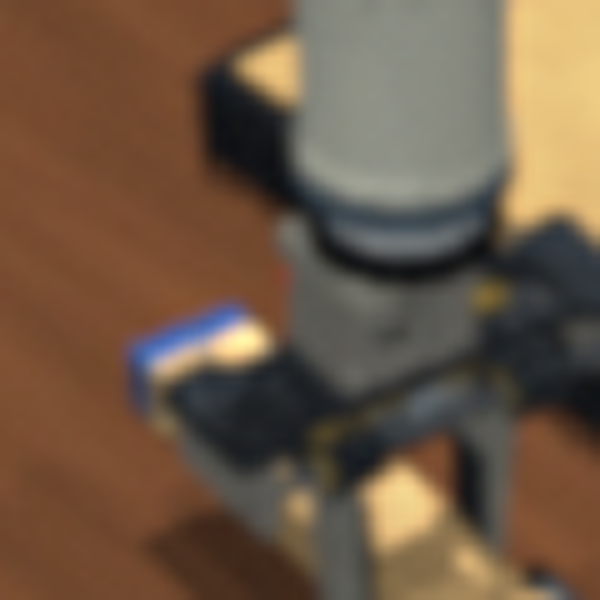

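View pics/k_topc.png

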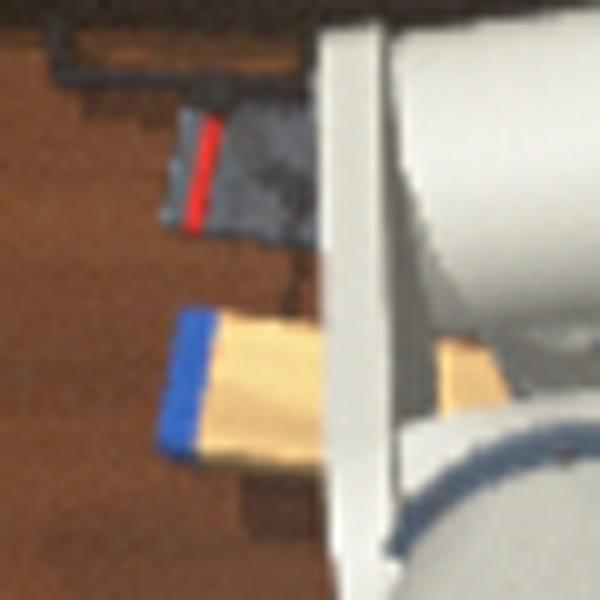

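View pics/k_s.png

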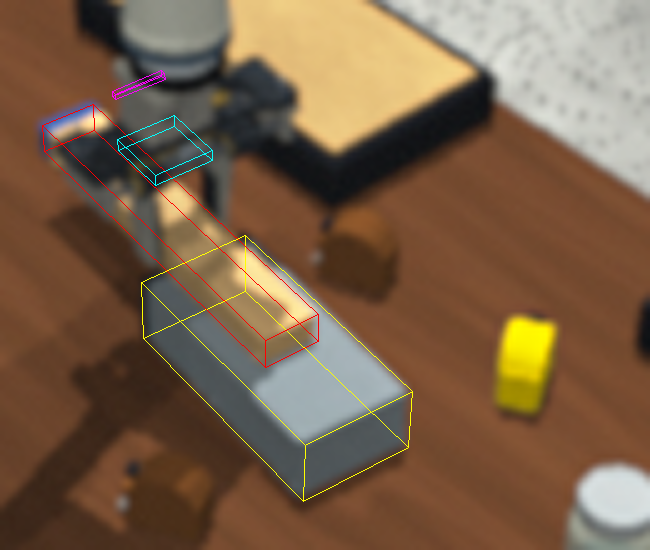

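```bash
python3 - <<'E'
from m import *
d=load("k")["side"]
print(toB(back(d,crop([(150,341),(185,325),(220,309)],(205,110),10),.088)).round(4).tolist(), bar("side")[:,1].mean())
ob=robot.observe();print(ob["eef_pos"],ob["force"],ob["joint_vel"].round(3))
E
python3 - <<'E'
from h import *
o=load("k")
im=np.hstack([cv2.resize(o["side"]["img"],(400,300)),cv2.resize(o["top"]["img"],(400,300))]);cv2.imwrite("pics/k_all.png",im)
E
```

```text
[[-0.0175, 0.2974], [0.0003, 0.2982], [0.0181, 0.2991]] 0.297862372681707
[0.62927322 0.11427173 0.06616574] [-0.38787875 -2.51824006  4.995165  ] [-0.    -0.001 -0.001  0.001 -0.001  0.002]
```

View pics/k_all.png

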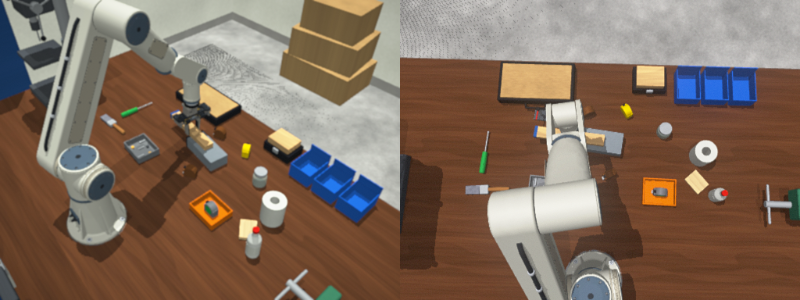

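```bash
python3 -m jog '{"translation":[[0,0,0],[0,0,0],[0,0,0],[0,0,0],[0,0,0],[0,0,0],[0,0,0],[0,0,0]],"delta_rot":[[0,0,0],[0,0,0],[0,0,0],[0,0,0],[0,0,0],[0,0,0],[0,0,0],[0,0,0]],"claw":[-1,-1,-1,-1,-1,-1,-1,-1]}'
python3 -c "
from rig import robot
print(robot.sign_off())"
```

```text
time: 15.22
eef_pos: [0.6293, 0.1143, 0.0662]
tool_rot: [0.743, 0.67, -0.0, -0.0]
force: [-0.1, -2.3, 5.5]
gripper_width: 0.0495
the job is handed in; nothing more can be done
None
```

The job is handed in at 15.2 s of the 53 s allowed; `sign_off()` gave no verdict, so these are my own checks.

- **Tape measure:** I took the grey-and-green one off the plank and let it go in the orange tray. The pictures show it standing there upright.
- **Plank position:** I turned it about 0.066 rad to line up with the block and slid it out about 0.17 m. The blue end is level with the red pointer: about 1 mm short in the top view and within 1 mm in the side view. Each picture is only calibrated to about 2 mm.
- **Side view:** the gripper hid the pointer in the last side picture, so I compared the end with where the pointer was in the first one.
- **Plank hold:** the fingers still grip it, with 49.5 mm between them, still and level. The tool is pressing it lightly onto the block, with about 5 N upward on the wrist.
- **Rest of the scene:** in the last pictures the gauge shows a clear gap to the plank and the bystanders look unmoved. I judged this by eye.

No check failed. The one disagreement was a few millimetres between the two views, in the pointer's position. It was within calibration error, and I averaged it out before the last 28 mm.

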